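Lock the filter hatch

TASK

The filter in the bench air-filter unit has been changed and its hatch stands ajar: with a fingertip in the slot of each of the two round latches in turn, press the hatch down flush and turn the latch a quarter turn clockwise to its stop, so that both latches are locked and hold the hatch shut. Only press and turn: do not lift the hatch or anything else, and leave the things on and around the unit where they stand.

Things in the scene. Friction and masses are not known exactly. Their poses are not given: they have to be found in the camera images.
- unit: bench-top air-filter unit, a white sheet-metal case 340 (x) x 380 (y) x 120 mm high, fixed; origin at the centre of its underside, z up, its front faces its own -x (towards the robot). The hatch covers the front part of its top; the rearmost 110 mm is a plain deck, 120 mm above the bench, on which two small things stand
- hatch (a joint): sprung hinge of the hatch, rad: 0 = shut flush against a hard stop, grows as the front edge rises. Unlocked, the spring holds it ajar at about 0.045 (front edge 9 mm up, latches 6 mm up); about 6 N down on a latch shuts it. While it stands ajar the latches' cams strike the edge of the case and jam at about half their turn
- hatch_front (a point): middle of the front edge of the hatch, on its top face. The hatch is a white plate 200 (x) x 340 (y) x 6 mm; its top is 130 mm above the bench when shut. It is hinged along its rear edge: the hinge axis runs along the unit's y, at x = +55, z = 127 mm in the unit's frame. The point's x axis points from the front edge to the hinge
- latch_left_slot (a point): centre of the slot's floor, on the axis of the left latch; shut, at x = -85, y = +85, z = 120 mm in the unit's frame. A black round dial, 72 mm across, top 133 mm above the bench, in a fixed grey bezel 94 mm across. One straight slot, 28 mm wide, 13 mm deep, 72 mm long, metal floor, runs right across the dial. The frame turns with it: y along the slot, z up the axis
- latch_right_slot (a point): the same for the right latch: an equal dial and slot, at x = -85, y = -85, z = 120 mm in the unit's frame when shut
- latch_left (a joint): turn of the left latch, rad: 0 = unlocked (slot along the unit's y, parallel to the hatch's front edge), grows clockwise seen from above, pi/2 = locked, at its stop (slot along the unit's x, square to the front edge). Starts at 0 to 0.3. It needs about 0.1 N m to turn and stays where it is left
- latch_right (a joint): the same for the right latch; it too locks clockwise
- vial: bystander: small amber bottle, 38 mm diameter, 66 mm high, standing on the unit's rear deck; origin at the centre of its underside
- timer: bystander: flat white bench timer, 46 x 62 x 20 mm, on the unit's rear deck; origin at the centre of its underside
- tube_rack: bystander: blue tube rack with small tubes, 85 x 130 mm, 53 mm high, on the bench; origin at the centre of its underside
- wash_bottle: bystander: white wash bottle with yellow cap, 72 mm diameter, 200 mm high, on the bench; origin at the centre of its underside
- jar: bystander: glass jar with wooden lid, 76 mm diameter, 101 mm high, on the bench; origin at the centre of its underside
- tip_box: bystander: grey pipette-tip box, 87 x 122 x 77 mm, on the bench; origin at the centre of its underside

How it is judged:
By the outcome, as a careful person would: the job done as asked, in the order asked, and still so for the second after the job is handed in, with the robot touching nothing.
It also fails if it takes over 48 s, if anything falls off the work surface, if the arm or the gripper's body presses on something with over 40 N, if the wrist force passes 120 N, or if a joint passes its speed limit or range.

ROBOT

A 7-joint arm with a two-finger parallel gripper is mounted at the origin on the work surface. World frame = base frame: x ahead of the robot, y to its left, z up, the work surface at z = 0. Lengths are in m, angles in rad, forces in N, time in s.
With the tool pointing down it reaches from about 0.4 to 0.85 m from the base axis. Payload 6.9 kg.
Tool frame: the origin (TCP) lies on the front face of the gripper's body, between the roots of the fingers; the fingertips stand 73 mm ahead of it and the grasp point (between the pads) lies 54 mm ahead of it; z points along the fingers, y is the line along which they close (so a half turn about z gives the same grasp; the last joint's range is limited). The gripper opens to 85 mm and grips with 20 to 120 N. Pads are 22 mm wide; open, the fingers measure 114 mm over their backs; the gripper's body (76 mm by 85 mm) begins 54 mm behind the grasp point. The pads swing forward as they close: fully open they stand 13 mm farther back than shut.
Start: joints at [1.244, 0.507, -0.238, 1.5, 0.126, 1.149, -0.155], TCP at [0.262, -0.568, 0.304] pointing down, gripper open.
Joint ranges: [-3.08, 3.08], [-0.24, 2.05], [-1.43, 1.35], [0, 2.5], [-1.52, 4.66], [0.17, 1.96], [-2.89, 2.89]. Speed limits (rad/s): [2.39, 2.39, 3.14, 3.14, 3.14, 3.14, 3.14].

INTERFACE

Orientations are given as [roll, pitch, yaw] about the fixed x, y, z axes, in that order (R = Rz(yaw) Ry(pitch) Rx(roll)).
In Python, from workcell import r gives the robot as it stands. The module is installed in compiled form; this text tells all that it offers.
- The arm moves only by the tool arm_command, never from a script. Its argument "targets" is one flat list of numbers, 6 for each row, row after row: the shift along the tool's x, y, z in mm, then the turn, a rotation vector about the tool's x, y, z in rad. In form: [x, y, z, ax, ay, az, x, y, z, ax, ay, az, ...]. A call has 1 to 10 rows; each row is the pose to reach, as a shift and turn from the pose commanded when the call began, along the tool's axes at that moment; what a row does not reach only later rows make up. A row lasts 1/10 s, in which the tool goes at most 50 mm and 8.59 degrees, less where a joint would pass 70% of its speed; a pose out of reach is approached as far as the arm can. A call with a gripper value outside its range is refused whole. "grip" is the closure, from -1 (fully open) to 1 (shut), set as the call begins (left out, the last holds). The fingers move at their own pace and stop on an object; "grip_force" is the grip in N (left out, the last holds). Time passes only in rows, so rows that repeat a pose let the fingers close. It gives the time, the measured TCP pose, the force, the opening and the grip force at its end, in the units of the state.
- r.state(): the state, without advancing time (a new reading comes with each control period).
- r.snapshot(name): name is "scene" or "top"; returns the picture (420x560x3 uint8, red, green, blue); there is no depth.
- r.camera_model(name): a dict with "intrinsics" (3x3 intrinsics, pixels), "dist" ([k1, k2, p1, p2, k3] as OpenCV has them; the pictures are not rectified), "extrinsics" (4x4, takes a point from world to camera coordinates). Camera axes: x right, y down, z forward; pixel columns grow to the right and rows downward; lengths in m; the calibration is good to about 2 mm. A picture is of the moment at which its call begins. camera_model takes no time and is no camera call.
- r.close_job(): hands the job in; it is judged then, once.
Trained networks look in the newest picture that a camera, given by its name, has taken for a name from the list of things; names that differ only in an ending like _2 or _b are one class to them, and where a whole thing is asked for, a point or a joint stands for the part that bears it (a point fixed in the world has none). Each returns a list of dicts, best first, with "p" (0 to 1); they miss things now and then, are a little off and sometimes report something else, mostly with a low value. They report only what shows in the picture. A call takes as long as a camera call.
- r.regions_of(camera, target): "mask" (420x560 bool, what is visible of it).
- r.pinpoint(camera, target): "location" ([x, y, z] in m, in world coordinates, good to about 4 mm: a listed point, or the origin of a listed thing).
The state is a dict: "time": time; "joint_pos": joint angles; "qvel": joint speeds; "joint_efforts": joint torques, N m; "tcp_pos": TCP position; "orientation": TCP orientation; "contact_force": force on the tool from outside, world axes, zero at the start; "wrist_torque": the same for the moment, N m; "finger_gap": finger opening in m; "finger_force": force on a finger pad.
Only numpy, scipy, OpenCV 4.12 (cv2) and the standard library are available. Lean on these libraries where they do the work, as an engineer would, in place of code of your own. Each camera call takes 0.05 s, during which the arm holds its last target. There are 200 camera calls.

## Working session

There is one attempt and no reset: what is moved stays moved. The work goes in short steps, Python scripts to look and compute and a tool call to move; the robot and the scene stay as the last step left them, time stands still between calls to the robot, and variables do not carry over. Pictures are saved under pics/ and viewed, at most 10 in all, crops included, and the job is handed in when it is done.

Besides the shell and the picture viewer there is one more tool, called after "Emit:" by a JSON object that holds its "api" and its "payload". arm_command: Moves the arm, as the interface text tells. Its arguments: {"type":"object","properties":{"targets":{"type":"array"},"grip":{"type":"number"},"grip_force":{"type":"number"}},"required":["targets"]}

```bash
mkdir -p pics
python3 - <<'E'
from workcell import r
import cv2,numpy as np
for c in("scene","top"):
    im=r.snapshot(c); cv2.imwrite(f"pics/{c}0.png",im[:,:,::-1])
    for t in("unit","hatch_front","latch_left_slot","latch_right_slot","vial","timer","tube_rack","wash_bottle","jar","tip_box"):
        d=r.pinpoint(c,t); print(c,t,[(np.round(q["location"],3).tolist(),round(q["p"],2)) for q in d[:3]])
print(r.state())
E
```

```text
scene unit [([0.615, 0.038, -0.003], 0.97)]
scene hatch_front [([0.472, 0.0, 0.14], 0.6)]
scene latch_left_slot [([0.516, 0.096, 0.125], 0.84), ([0.651, -0.242, -0.003], 0.66)]
scene latch_right_slot [([0.616, 0.036, -0.002], 0.73), ([0.553, -0.061, 0.128], 0.71), ([0.47, -0.001, 0.14], 0.36)]
scene vial [([0.761, -0.032, 0.122], 0.58)]
scene timer [([0.719, 0.091, 0.12], 0.91)]
scene tube_rack [([0.534, 0.304, -0.001], 0.62)]
scene wash_bottle [([0.389, 0.483, -0.0], 0.87)]
scene jar []
scene tip_box [([0.654, -0.242, -0.0], 0.87)]
top unit []
top hatch_front [([0.651, -0.244, -0.0], 0.72), ([0.467, 0.003, 0.137], 0.71)]
top latch_left_slot [([0.512, 0.1, 0.127], 0.92)]
top latch_right_slot [([0.554, -0.061, 0.123], 0.67), ([0.721, 0.083, 0.118], 0.58)]
top vial [([0.76, -0.034, 0.123], 0.69), ([0.618, 0.04, -0.002], 0.17)]
top timer [([0.721, 0.084, 0.12], 0.85)]
top tube_rack [([0.538, 0.309, 0.003], 0.92), ([0.39, 0.482, 0.0], 0.71)]
top wash_bottle [([0.391, 0.485, 0.0], 0.88)]
top jar [([0.603, 0.453, -0.001], 0.88)]
top tip_box [([0.654, -0.242, 0.0], 0.96)]
{'time': 1.1, 'joint_pos': array([ 1.24449731,  0.50751972, -0.23760692,  1.50017852,  0.12572124,
        1.14891681, -0.15479439]), 'qvel': array([ 8.28613169e-04,  4.99334261e-04,  3.85214603e-05,  1.70083480e-03,
       -7.43615934e-04, -5.77274282e-04,  1.28873816e-03]), 'joint_efforts': array([-3.95675706e-04, -6.20373774e+01, -2.18496434e+00, -2.49960226e+01,
        1.40552109e-02,  2.27597724e-03,  4.67026643e-05]), 'tcp_pos': array([ 0.26153897, -0.56764414,  0.30387039]), 'orientation': array([-3.14155162e+00,  4.40163442e-06,  4.31793170e-01]), 'contact_force': array([0.86050674, 0.3631475 , 0.23789079]), 'wrist_torque': array([-0.01150444,  0.02140473, -0.04297997]), 'finger_force': 0.0, 'finger_gap': 0.08555660902443472}
```

View pics/scene0.png

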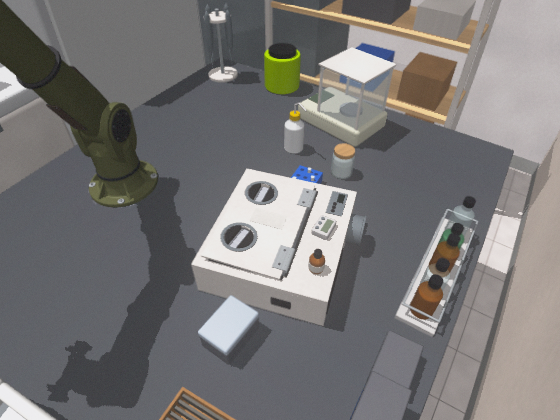

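View pics/top0.png

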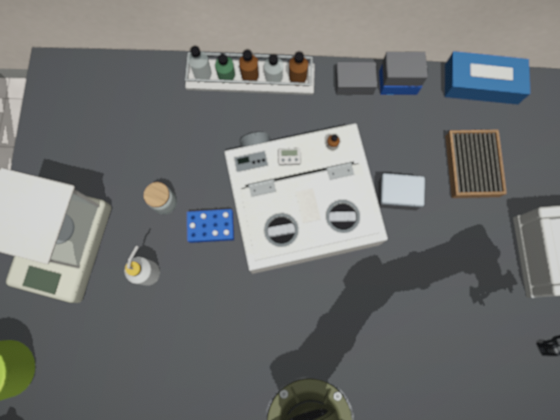

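The pictures show the unit turned about 0.25 rad. In the top view the left latch is at about (281,230) and the right at (342,216), and both slots run roughly along the front edge. Next I rectify the top view on the dial plane to get the centres and slot angles.

Run:
```python
from workcell import r
import cv2,numpy as np
out=[]
for c in("top","scene"):
    im=cv2.imread(f"pics/{c}0.png"); m=r.camera_model(c)
    K=np.array(m["intrinsics"]);D=np.array(m["dist"]);T=np.array(m["extrinsics"])
    for n,(cx,cy) in dict(L=(.513,.099),R=(.554,-.063)).items():
        # image: right = -y world, up = +x world ; 0.4 mm/px
        v,u=np.mgrid[0:300,0:300]
        P=np.stack([cx-(v-150)*.0004,cy-(u-150)*.0004,np.full(u.shape,.132 if n else 0)],-1).reshape(-1,3).astype(float)
        p,_=cv2.projectPoints(P,cv2.Rodrigues(T[:3,:3])[0],T[:3,3],K,D)
        q=p.reshape(300,300,2).astype(np.float32)
        w=cv2.remap(im,q[...,0],q[...,1],cv2.INTER_LINEAR)
        g=cv2.cvtColor(w,cv2.COLOR_BGR2GRAY)
        rr=np.hypot(u-150,v-150)
        b=((g>110)&(rr<85)).astype(np.uint8)
        k,lab,st,ce=cv2.connectedComponentsWithStats(b)
        i=1+np.argmax(st[1:,4]); ys,xs=np.where(lab==i)
        rect=cv2.minAreaRect(np.stack([xs,ys],1).astype(np.float32))
        C=np.cov(xs,ys); e=np.linalg.eigh(C)[1][:,1]
        # world dir: x=-v,y=-u
        ang=np.arctan2(-e[0],-e[1])%np.pi
        print(c,n,"slot centre",cx-(ys.mean()-150)*.0004,cy-(xs.mean()-150)*.0004,"tool yaw",ang-np.pi/2,st[i,4],rect)
        cv2.drawMarker(w,(150,150),(0,0,255)); out.append(w)
cv2.imwrite("pics/rect.png",np.vstack([np.hstack(out[:2]),np.hstack(out[2:])]))
```

```text
top L slot centre 0.5136661267605634 0.0990887676056338 tool yaw 0.21927088394539918 11360 ((149.56036376953125, 147.93206787109375), (72.00491333007812, 169.85736083984375), 77.9977035522461)
top R slot centre 0.5570939154830792 -0.06282977380326145 tool yaw 0.061287150036904325 11406 ((149.35256958007812, 141.63722229003906), (72.84009552001953, 169.35130310058594), 85.57302856445312)
scene L slot centre 0.5153589641035896 0.09956222377762225 tool yaw 0.2289798452308538 10001 ((148.8141326904297, 145.0641326904297), (66.90135192871094, 169.81678771972656), 76.49019622802734)
scene R slot centre 0.5590934749620637 -0.06301977021461087 tool yaw 0.06248157877936156 9226 ((148.427490234375, 137.65573120117188), (66.67771911621094, 169.68605041503906), 82.74028015136719)
```

View pics/rect.png

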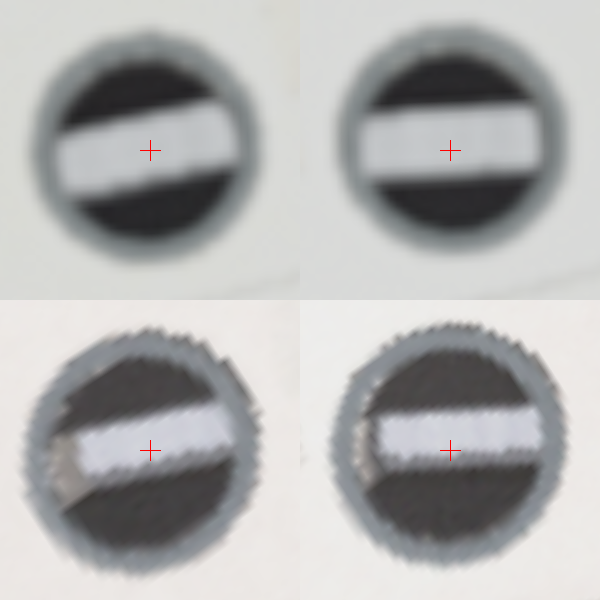

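Emit:
{"api": "arm_command", "payload": {"targets": [0,0,0,0,0,0], "grip": 1, "grip_force": 20}}

```text
time: 1.2
tcp_pos: [0.2615, -0.5676, 0.3039]
orientation: [-3.142, -0.0, 0.432]
contact_force: [-0.4, -0.1, 0.2]
finger_gap: 0.0734
finger_force: 0.0
```

Both slots are clear in the rectified crops: left centre about (0.5135, 0.0995), tool yaw 0.22; right centre about (0.557, -0.063), tool yaw 0.06. I'll move to the left latch first, with the fingers shut.

Emit:
{"api": "arm_command", "payload": {"targets": [508,-500,0,0,0,0.212,508,-500,0,0,0,0.212,508,-500,0,0,0,0.212,508,-500,0,0,0,0.212,508,-500,0,0,0,0.212,508,-500,0,0,0,0.212,508,-500,0,0,0,0.212,508,-500,0,0,0,0.212,508,-500,0,0,0,0.212,508,-500,0,0,0,0.212]}}

```text
time: 2.2
tcp_pos: [0.4388, -0.0981, 0.3043]
orientation: [3.141, -0.001, 0.219]
contact_force: [1.5, 0.4, -0.4]
finger_gap: -0.0001
finger_force: 0.0
```

```bash
cat > h.py <<'E'
from workcell import r
import numpy as np
from scipy.spatial.transform import Rotation as R
def go(x,y,z,yaw):
    s=r.state(); A=R.from_euler("xyz",s["orientation"]); B=R.from_euler("xyz",[np.pi,0,yaw])
    d=A.inv().apply(np.array([x,y,z])-s["tcp_pos"])*1000
    print("t",s["time"],"pos",s["tcp_pos"].round(4),"rpy",s["orientation"].round(3),"q",s["joint_pos"].round(2),"gap",s["finger_gap"],"F",s["contact_force"].round(1))
    print("move",d.round(1),(A.inv()*B).as_rotvec().round(3))
E
python3 -c "
from h import *
go(.5135,.0995,.235,.22)"
```

```text
t 2.2 pos [ 0.4388 -0.0981  0.3043] rpy [ 3.141e+00 -1.000e-03  2.190e-01] q [ 0.46  0.24 -0.37  1.93  0.11  0.98 -1.31] gap -9.14473707557062e-05 F [ 1.5  0.4 -0.4]
move [ 115.9 -176.6   69.3] [ 0.001 -0.001 -0.001]
```

q7 is at -1.31 and falls as I turn clockwise, so the quarter turn would run past its range. I use the equivalent grasp a half turn away (yaw + pi).

Emit:
{"api": "arm_command", "payload": {"targets": [20,-30,0,0,0,-0.14,40,-60,0,0,0,-0.28,60,-90,0,0,0,-0.42,75,-115,0,0,0,-0.56,90,-140,0,0,0,-0.7,105,-160,0,0,0,-0.84,116,-177,0,0,0,-0.98,116,-177,0,0,0,-1.12,116,-177,0,0,0,-1.26,116,-177,0,0,0,-1.4]}}

```text
time: 3.2
tcp_pos: [0.513, 0.0983, 0.3039]
orientation: [3.142, -0.0, 1.626]
contact_force: [-0.5, -0.3, 0.3]
finger_gap: -0.0002
finger_force: 0.0
```

Emit:
{"api": "arm_command", "payload": {"targets": [0,0,0,0,0,-0.14,0,0,0,0,0,-0.28,0,0,0,0,0,-0.42,0,0,0,0,0,-0.56,0,0,0,0,0,-0.7,0,0,0,0,0,-0.84,0,0,0,0,0,-0.98,0,0,0,0,0,-1.12,0,0,0,0,0,-1.26,0,0,0,0,0,-1.4]}}

```text
time: 4.2
tcp_pos: [0.5131, 0.0979, 0.304]
orientation: [-3.141, 0.0, 3.025]
contact_force: [-0.1, -0.0, -0.1]
finger_gap: -0.0003
finger_force: 0.0
```

```bash
python3 -c "
from h import *
go(.5135,.0995,.235,.22+np.pi)"
```

```text
t 4.2 pos [0.5131 0.0979 0.304 ] rpy [-3.141  0.     3.025] q [ 0.49  0.54 -1.15  1.76  0.53  1.19  0.65] gap -0.00030949958003720807 F [-0.1 -0.  -0.1]
move [-0.2  1.6 69. ] [-0.     0.    -0.336]
```

Emit:
{"api": "arm_command", "payload": {"targets": [0,1,20,0,0,-0.13,0,1.6,45,0,0,-0.25,0,1.6,65,0,0,-0.336,0,1.6,69,0,0,-0.336,0,1.6,69,0,0,-0.336]}}

```text
time: 4.7
tcp_pos: [0.5132, 0.0996, 0.2347]
orientation: [3.141, -0.001, -2.93]
contact_force: [0.1, -0.2, 0.6]
finger_gap: 0.0002
finger_force: 0.0
```

```bash
python3 -c "
from h import *
import cv2
a=[]
for c,(u,v) in dict(scene=(262,192),top=(281,230)).items():
    im=r.snapshot(c)[v-60:v+60,u-60:u+60,::-1]; a.append(cv2.resize(im,(400,400),interpolation=2))
cv2.imwrite('pics/near1.png',np.hstack(a))
go(.5135,.0995,.2,.22+np.pi)"
```

```text
t 4.8 pos [0.5136 0.1    0.2359] rpy [ 3.141e+00  1.000e-03 -2.930e+00] q [ 0.48  0.65 -1.17  1.86  0.67  1.1   0.83] gap 9.938124589134508e-05 F [ 0.6 -0.3  0.5]
move [ 0.3 -0.5 35.9] [ 0.     0.001 -0.008]
```

View pics/near1.png

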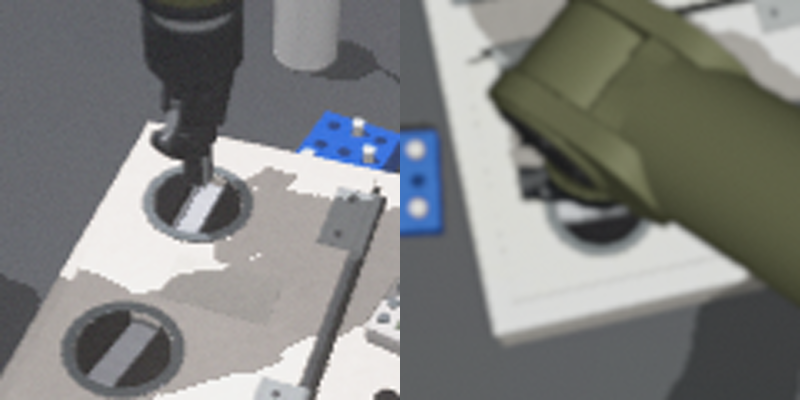

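In the scene crop the shut fingertips hang just above the left dial's slot, and the tool's direction matches it. I lower gently and watch the force.

Emit:
{"api": "arm_command", "payload": {"targets": [0,0,10,0,0,0,0,0,18,0,0,0,0,0,24,0,0,0,0,0,28,0,0,0,0,0,30,0,0,0]}}

```text
time: 5.3
tcp_pos: [0.5131, 0.0996, 0.2044]
orientation: [3.142, -0.001, -2.927]
contact_force: [-0.8, -0.6, -0.4]
finger_gap: 0.0004
finger_force: 0.0
```

Emit:
{"api": "arm_command", "payload": {"targets": [0,0,2,0,0,0,0,0,4,0,0,0,0,0,6,0,0,0,0,0,8,0,0,0]}}

```text
time: 5.7
tcp_pos: [0.5133, 0.0997, 0.1969]
orientation: [3.142, 0.0, -2.927]
contact_force: [-0.8, 0.4, 3.3]
finger_gap: -0.0
finger_force: 1.2
```

The tip is in the slot and touching. Press on in small steps.

Emit:
{"api": "arm_command", "payload": {"targets": [0,0,1.5,0,0,0,0,0,3,0,0,0,0,0,4,0,0,0,0,0,4,0,0,0]}}

```text
time: 6.1
tcp_pos: [0.5134, 0.0998, 0.1931]
orientation: [-3.142, 0.001, -2.927]
contact_force: [-0.5, 0.5, 5.9]
finger_gap: -0.0005
finger_force: 2.7
```

Emit:
{"api": "arm_command", "payload": {"targets": [0,0,1,0,0,0,0,0,1.5,0,0,0,0,0,1.5,0,0,0]}}

```text
time: 6.4
tcp_pos: [0.5134, 0.0999, 0.1926]
orientation: [-3.141, 0.001, -2.927]
contact_force: [-3.1, -2.3, 14.5]
finger_gap: 0.0002
finger_force: 7.4
```

At the stop with 14.5 N. Now the clockwise turn (+z of the tool).

Emit:
{"api": "arm_command", "payload": {"targets": [0,0,0.5,0,0,0.1,0,0,0.5,0,0,0.2,0,0,0.5,0,0,0.3,0,0,0.5,0,0,0.4,0,0,0.5,0,0,0.5,0,0,0.5,0,0,0.6,0,0,0.5,0,0,0.7,0,0,0.5,0,0,0.8]}}

```text
time: 7.2
tcp_pos: [0.5135, 0.0988, 0.1925]
orientation: [-3.14, 0.003, 2.551]
contact_force: [-4.4, -6.0, 20.5]
finger_gap: -0.0
finger_force: 12.1
```

```bash
python3 -c "
from h import *
go(.5135,.0995,.192,.25+np.pi/2)
print(r.state()['wrist_torque'])"
```

```text
t 7.2 pos [0.5135 0.0988 0.1925] rpy [-3.140e+00  3.000e-03  2.551e+00] q [ 0.34  0.6  -0.9   1.92  0.6   0.92  0.12] gap -2.5493222436973735e-05 F [-4.4 -6.  20.5]
move [0.4 0.6 0.5] [-0.     0.003  0.73 ]
[-1.32049753  1.09074848  0.08658834]
```

Emit:
{"api": "arm_command", "payload": {"targets": [0,0,0,0,0,0.1,0,0,0,0,0,0.2,0,0,0,0,0,0.3,0,0,0,0,0,0.4,0,0,0,0,0,0.5,0,0,0,0,0,0.6,0,0,0,0,0,0.7,0,0,0,0,0,0.8,0,0,0,0,0,0.86,0,0,0,0,0,0.9]}}

```text
time: 8.2
tcp_pos: [0.5143, 0.1005, 0.1925]
orientation: [3.138, -0.0, 1.654]
contact_force: [-0.8, -0.5, 14.4]
finger_gap: 0.0003
finger_force: 7.9
```

```bash
python3 -c "
from h import *
go(.5135,.0995,.192,.25+np.pi/2)
print(r.state()['wrist_torque'])"
```

```text
t 8.2 pos [0.5143 0.1005 0.1925] rpy [ 3.138 -0.     1.654] q [ 0.19  0.53 -0.65  1.92  0.43  0.83 -0.6 ] gap 0.00033374952944216344 F [-0.8 -0.5 14.4]
move [-0.9 -0.9  0.5] [ 0.004 -0.    -0.167]
[-0.1027117   0.21084118  0.09727509]
```

Emit:
{"api": "arm_command", "payload": {"targets": [0,0,0,0,0,0.05,0,0,0,0,0,0.1,0,0,0,0,0,0.1]}}

```text
time: 8.5
tcp_pos: [0.5144, 0.1003, 0.1926]
orientation: [3.138, -0.001, 1.554]
contact_force: [0.1, -1.5, 14.5]
finger_gap: -0.0005
finger_force: 7.9
```

```bash
python3 -c "
from h import *
go(.5135,.0995,.192,.25+np.pi/2)
print(r.state()['wrist_torque'])"
```

```text
t 8.5 pos [0.5144 0.1003 0.1926] rpy [ 3.138e+00 -1.000e-03  1.554e+00] q [ 0.18  0.53 -0.62  1.92  0.41  0.82 -0.68] gap -0.00045775687134782774 F [ 0.1 -1.5 14.5]
move [-0.8 -0.9  0.6] [ 0.004 -0.    -0.266]
[-0.12004982  0.21217148  0.0091648 ]
```

Emit:
{"api": "arm_command", "payload": {"targets": [0,0,0,0,0,0.05,0,0,0,0,0,0.1,0,0,0,0,0,0.1]}}

```text
time: 8.8
tcp_pos: [0.5144, 0.1002, 0.1926]
orientation: [3.138, -0.001, 1.454]
contact_force: [-1.1, -1.3, 14.9]
finger_gap: 0.0
finger_force: 7.9
```

```bash
python3 -c "
from h import *
go(.5135,.0995,.192,.25+np.pi/2)
print(r.state()['wrist_torque'])
import cv2
im=r.snapshot('scene')[140:280,190:330,::-1]
cv2.imwrite('pics/near2.png',cv2.resize(im,(560,560),interpolation=2))"
```

```text
t 8.8 pos [0.5144 0.1002 0.1926] rpy [ 3.138e+00 -1.000e-03  1.454e+00] q [ 0.16  0.52 -0.59  1.92  0.39  0.82 -0.76] gap 3.482115353479812e-05 F [-1.1 -1.3 14.9]
move [-0.8 -0.9  0.6] [ 0.004 -0.    -0.367]
[-0.26510038  0.13614905  0.0317305 ]
```

View pics/near2.png

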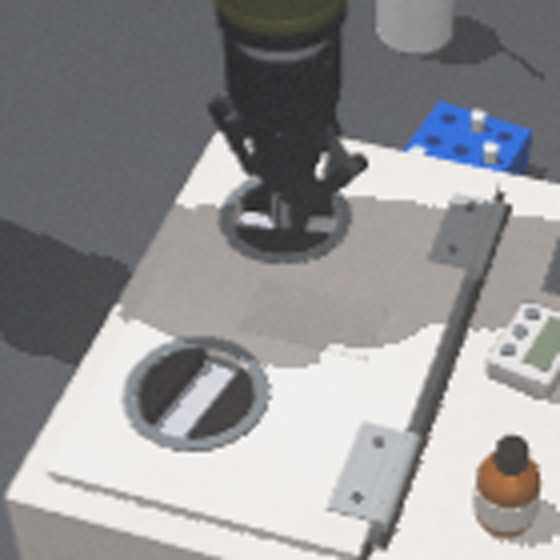

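In the crop the left slot runs from about (255,218) to (320,225), close to the unit's x axis but perhaps a little short of it. I keep turning and watch the torque.

Emit:
{"api": "arm_command", "payload": {"targets": [0,0,0,0,0,0.05,0,0,0,0,0,0.1,0,0,0,0,0,0.15,0,0,0,0,0,0.15]}}

```text
time: 9.25
tcp_pos: [0.5145, 0.1, 0.1925]
orientation: [3.138, -0.001, 1.304]
contact_force: [-0.3, -1.2, 14.0]
finger_gap: -0.0004
finger_force: 7.9
```

```bash
python3 -c "
from h import *
go(.5135,.0995,.192,.25+np.pi/2)
print(r.state()['wrist_torque'])
import cv2
im=r.snapshot('scene')[160:220,230:300,::-1]
cv2.imwrite('pics/near3.png',cv2.resize(im,(700,600),interpolation=2))"
```

```text
t 9.25 pos [0.5145 0.1    0.1925] rpy [ 3.138e+00 -1.000e-03  1.304e+00] q [ 0.13  0.51 -0.55  1.92  0.37  0.81 -0.88] gap -0.0004196081045864428 F [-0.3 -1.2 14. ]
move [-0.7 -0.9  0.5] [ 0.004 -0.    -0.517]
[-0.28091555  0.07871712  0.06361684]
```

View pics/near3.png

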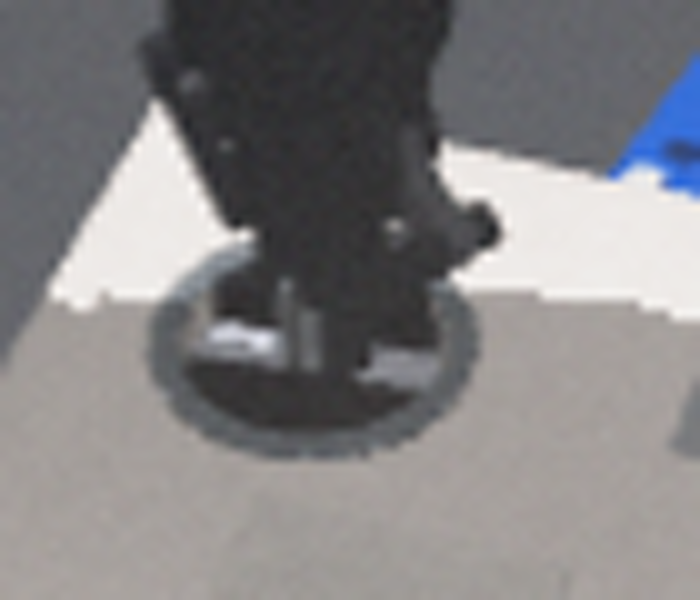

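```bash
cat >> h.py <<'E'
import cv2
def bp(c,uv,z):
    m=r.camera_model(c); K,D,T=(np.array(m[k]) for k in("intrinsics","dist","extrinsics"))
    n=cv2.undistortPoints(np.array(uv,float).reshape(-1,1,2),K,D).reshape(-1,2)
    d=np.c_[n,np.ones(len(n))]@T[:3,:3]; o=-T[:3,:3].T@T[:3,3]
    return o+d*((z-o[2])/d[:,2])[:,None]
E
python3 -c "
from h import *
# visible lower slot edge (dial top rim, z .133) and patch centres (floor)
for uv,z in (([(254,194.5),(270,196.8)],.12),([(249,196),(272,199)],.133),([(250,193),(273.5,195.5)],.12)):
    P=bp('scene',uv,z); d=P[1]-P[0]; print(P.round(4), np.arctan2(d[1],d[0]))"
```

```text
[[0.4936 0.0939 0.12  ]
 [0.5371 0.1108 0.12  ]] 0.3699863606339546
[[0.4936 0.0705 0.133 ]
 [0.5541 0.0953 0.133 ]] 0.38925344142380697
[[0.4804 0.0928 0.12  ]
 [0.5425 0.1206 0.12  ]] 0.4211167635797395
```

The slot is at about 0.39 rad and the locked direction is 0.25, while the tool has already run well past it. The shut fingertips are therefore too slim to drive the slot. I ease off, turn back to line up, spread the fingers a little along the slot for leverage, and press and turn again.

Emit:
{"api": "arm_command", "payload": {"targets": [0,0,-4,0,0,0,0,0,-5,0,0,-0.1,0,0,-5,0,0,-0.2,0,0,-5,0,0,-0.3,0,0,-5,0,0,-0.4,0,0,-5,0,0,-0.5,0,0,-5,0,0,-0.58,0,0,-5,0,0,-0.58]}}

```text
time: 10.1
tcp_pos: [0.513, 0.0994, 0.1955]
orientation: [-3.141, -0.0, 1.887]
contact_force: [-0.7, 0.4, 0.1]
finger_gap: -0.0001
finger_force: 0.0
```

Emit:
{"api": "arm_command", "payload": {"targets": [0,0,0,0,0,0,0,0,0,0,0,0,0,0,0,0,0,0,0,0,0,0,0,0,0,0,0,0,0,0], "grip": 0.35}}

```text
time: 10.6
tcp_pos: [0.5132, 0.0997, 0.1959]
orientation: [3.142, 0.0, 1.886]
contact_force: [0.4, 0.8, -0.1]
finger_gap: 0.0277
finger_force: 0.0
```

```bash
python3 -c "
from h import *
go(.5135,.0997,.192,.25+np.pi/2)
print(r.state()['wrist_torque'])
im=r.snapshot('scene')[160:220,230:300,::-1]
cv2.imwrite('pics/near4.png',cv2.resize(im,(700,600),interpolation=2))"
```

```text
t 10.6 pos [0.5132 0.0997 0.1959] rpy [3.142 0.    1.886] q [ 0.24  0.54 -0.72  1.91  0.47  0.86 -0.41] gap 0.027660307228986176 F [ 0.4  0.8 -0.1]
move [-0.1  0.3  3.9] [0.    0.    0.065]
[-0.00319839  0.05927573  0.00727765]
```

View pics/near4.png

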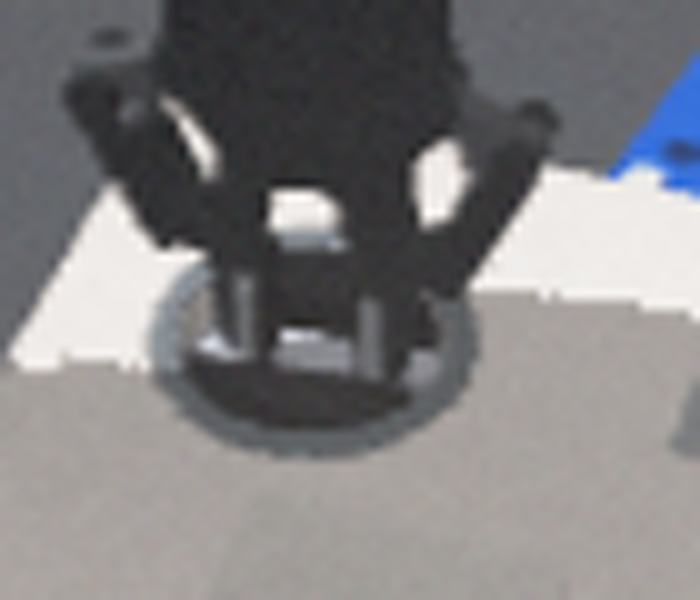

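Both fingertips now sit in the slot, at (245,320) and (370,340), clear of the bezel. Press down.

Emit:
{"api": "arm_command", "payload": {"targets": [0,0,1.5,0,0,0,0,0,3,0,0,0,0,0,4,0,0,0,0,0,5,0,0,0,0,0,5,0,0,0]}}

```text
time: 11.15
tcp_pos: [0.5133, 0.0998, 0.1922]
orientation: [3.141, 0.001, 1.886]
contact_force: [-4.7, -1.5, 16.5]
finger_gap: 0.0281
finger_force: 8.2
```

Emit:
{"api": "arm_command", "payload": {"targets": [0,0,0,0,0,0.05,0,0,0,0,0,0.1,0,0,0,0,0,0.15,0,0,0,0,0,0.18,0,0,0,0,0,0.18]}}

```text
time: 11.65
tcp_pos: [0.5137, 0.0998, 0.1923]
orientation: [3.139, 0.001, 1.705]
contact_force: [-2.0, -1.7, 14.6]
finger_gap: 0.0278
finger_force: 7.7
```

```bash
python3 -c "
from h import *
go(.5135,.0997,.192,.25+np.pi/2)
print(r.state()['wrist_torque'])"
```

```text
t 11.65 pos [0.5137 0.0998 0.1923] rpy [3.139e+00 1.000e-03 1.705e+00] q [ 0.2   0.54 -0.66  1.92  0.44  0.83 -0.56] gap 0.02777744894910088 F [-2.  -1.7 14.6]
move [-0.1 -0.2  0.3] [ 0.002  0.001 -0.116]
[-0.396058    0.59449277  0.05137681]
```

Emit:
{"api": "arm_command", "payload": {"targets": [0,0,0,0,0,0.05,0,0,0,0,0,0.1,0,0,0,0,0,0.1]}}

```text
time: 11.95
tcp_pos: [0.514, 0.1004, 0.1923]
orientation: [3.138, 0.0, 1.607]
contact_force: [-0.7, -0.4, 12.4]
finger_gap: 0.0276
finger_force: 28.6
```

```bash
python3 -c "
from h import *
go(.5135,.0997,.192,.25+np.pi/2)
print(r.state()['wrist_torque'])"
```

```text
t 11.95 pos [0.514  0.1004 0.1923] rpy [3.138 0.    1.607] q [ 0.18  0.53 -0.64  1.92  0.42  0.83 -0.64] gap 0.027630240028173412 F [-0.7 -0.4 12.4]
move [-0.7 -0.5  0.3] [ 0.003  0.001 -0.213]
[-0.22477785  0.32060048  1.18233079]
```

The torque jumped to 1.2 N m, so the latch is on its stop. I release it and lift out.

Emit:
{"api": "arm_command", "payload": {"targets": [0,0,0,0,0,-0.1,0,0,-4,0,0,-0.1,0,0,-15,0,0,-0.1,0,0,-40,0,0,-0.1,0,0,-60,0,0,-0.1]}}

```text
time: 12.45
tcp_pos: [0.5131, 0.0996, 0.2521]
orientation: [-3.141, -0.0, 1.705]
contact_force: [0.7, -0.6, -0.1]
finger_gap: 0.028
finger_force: 0.0
```

```bash
python3 -c "
from h import *
go(.557,-.063,.25,.06+np.pi)"
```

```text
t 12.45 pos [0.5131 0.0996 0.2521] rpy [-3.141 -0.     1.705] q [ 0.25  0.47 -0.71  1.84  0.36  0.97 -0.49] gap 0.027963401066989618 F [ 0.7 -0.6 -0.1]
move [-167.    21.8    2.1] [-0.    -0.    -1.497]
```

Emit:
{"api": "arm_command", "payload": {"targets": [-25,3,0,0,0,-0.14,-50,6,0,0,0,-0.28,-75,9,0,0,0,-0.42,-100,12,0,0,0,-0.56,-125,15,0,0,0,-0.7,-145,18,0,0,0,-0.84,-160,21,0,0,0,-0.98,-167,22,0,0,0,-1.12,-167,22,0,0,0,-1.26,-167,22,0,0,0,-1.4]}}

```text
time: 13.45
tcp_pos: [0.5573, -0.0637, 0.2512]
orientation: [-3.141, -0.001, 3.109]
contact_force: [-0.1, 0.6, -0.4]
finger_gap: 0.0273
finger_force: 0.0
```

Emit:
{"api": "arm_command", "payload": {"targets": [0,0,0,0,0,-0.097,0,0,0,0,0,-0.097,0,0,0,0,0,-0.097]}}

```text
time: 13.75
tcp_pos: [0.5574, -0.0632, 0.251]
orientation: [-3.142, -0.0, -3.084]
contact_force: [0.1, -0.5, -0.1]
finger_gap: 0.0277
finger_force: 0.0
```

```bash
python3 -c "
from h import *
a=[]
for c,(u,v) in dict(scene=(240,215),top=(310,222)).items():
    im=r.snapshot(c)[v-60:v+60,u-60:u+60,::-1]; a.append(cv2.resize(im,(400,400),interpolation=2))
cv2.imwrite('pics/near5.png',np.hstack(a))
go(.557,-.063,.20,.06+np.pi)"
```

```text
t 13.85 pos [ 0.5574 -0.063   0.2511] rpy [-3.141 -0.    -3.083] q [ 0.73  0.66 -1.11  1.74  0.64  1.16  1.05] gap 0.0279451902237917 F [0.2 0.8 0.2]
move [ 0.4  0.  51.1] [-0.    -0.    -0.002]
```

View pics/near5.png

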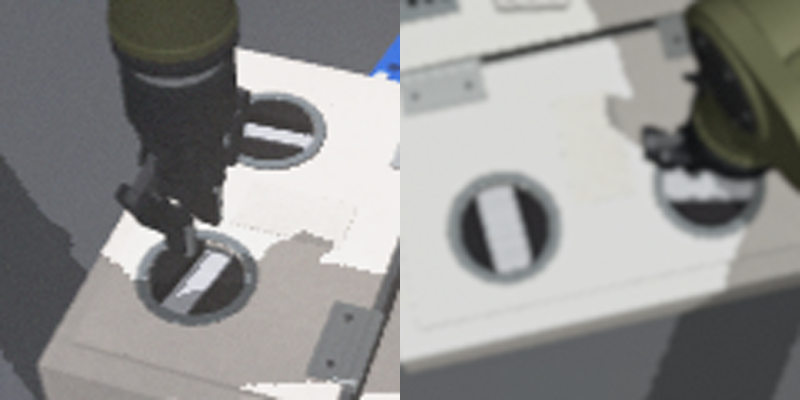

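The top crop shows the left slot (504,230) square to the front edge, so it is locked. The fingers are over the right slot; lower.

Emit:
{"api": "arm_command", "payload": {"targets": [0,0,15,0,0,0,0,0,28,0,0,0,0,0,36,0,0,0,0,0,42,0,0,0,0,0,47,0,0,0,0,0,51,0,0,0]}}

```text
time: 14.45
tcp_pos: [0.5575, -0.0628, 0.1994]
orientation: [3.141, -0.0, -3.08]
contact_force: [-0.7, 0.4, 0.4]
finger_gap: 0.0273
finger_force: 0.0
```

Emit:
{"api": "arm_command", "payload": {"targets": [0,0,2,0,0,0,0,0,4,0,0,0,0,0,6,0,0,0,0,0,8,0,0,0,0,0,8.5,0,0,0]}}

```text
time: 14.95
tcp_pos: [0.5577, -0.0628, 0.1923]
orientation: [-3.141, 0.001, -3.081]
contact_force: [-3.5, -1.3, 12.8]
finger_gap: 0.0279
finger_force: 6.2
```

Emit:
{"api": "arm_command", "payload": {"targets": [0,0,0.3,0,0,0.1,0,0,0.3,0,0,0.2,0,0,0.3,0,0,0.3,0,0,0.3,0,0,0.4,0,0,0.3,0,0,0.5,0,0,0.3,0,0,0.6,0,0,0.3,0,0,0.7,0,0,0.3,0,0,0.8]}}

```text
time: 15.75
tcp_pos: [0.5581, -0.0645, 0.1923]
orientation: [-3.141, 0.004, 2.397]
contact_force: [-2.2, -4.9, 9.8]
finger_gap: 0.0279
finger_force: 5.2
```

Emit:
{"api": "arm_command", "payload": {"targets": [0,0,0,0,0,0.1,0,0,0,0,0,0.2,0,0,0,0,0,0.3,0,0,0,0,0,0.4,0,0,0,0,0,0.5,0,0,0,0,0,0.6,0,0,0,0,0,0.66,0,0,0,0,0,0.7]}}

```text
time: 16.55
tcp_pos: [0.5582, -0.064, 0.1923]
orientation: [3.14, 0.003, 1.7]
contact_force: [-1.0, -3.7, 9.8]
finger_gap: 0.028
finger_force: 5.0
```

```bash
python3 -c "
from h import *
go(.5575,-.063,.192,.25+np.pi/2)
print(r.state()['wrist_torque'])"
```

```text
t 16.55 pos [ 0.5582 -0.064   0.1923] rpy [3.14e+00 3.00e-03 1.70e+00] q [ 0.48  0.58 -0.65  1.82  0.45  0.89 -0.24] gap 0.02796123006087454 F [-1.  -3.7  9.8]
move [ 1.1 -0.5  0.3] [ 0.002  0.003 -0.121]
[-0.57112297  0.25451093  0.12601085]
```

Emit:
{"api": "arm_command", "payload": {"targets": [0,0,0,0,0,0.05,0,0,0,0,0,0.1,0,0,0,0,0,0.1]}}

```text
time: 16.85
tcp_pos: [0.5583, -0.0635, 0.1924]
orientation: [3.139, 0.003, 1.604]
contact_force: [-0.1, -3.8, 8.9]
finger_gap: 0.0279
finger_force: 27.9
```

```bash
python3 -c "
from h import *
go(.5575,-.063,.192,.25+np.pi/2)
print(r.state()['wrist_torque'])"
```

```text
t 16.85 pos [ 0.5583 -0.0635  0.1924] rpy [3.139e+00 3.000e-03 1.604e+00] q [ 0.47  0.58 -0.62  1.82  0.43  0.88 -0.32] gap 0.02794762313771162 F [-0.1 -3.8  8.9]
move [ 0.5 -0.8  0.4] [ 0.002  0.003 -0.217]
[-0.76182083  0.14777208  1.25406666]
```

On the stop too (1.25 N m, same yaw as the left). Release, lift, retreat and check.

Emit:
{"api": "arm_command", "payload": {"targets": [0,0,0,0,0,-0.1,0,0,-4,0,0,-0.1,0,0,-15,0,0,-0.1,0,0,-50,0,0,-0.1,0,0,-100,0,0,-0.1,-40,-20,-120,0,0,-0.1,-80,-40,-120,0,0,-0.1,-120,-70,-120,0,0,-0.1,-160,-95,-120,0,0,-0.1,-200,-120,-120,0,0,-0.1]}}

```text
time: 17.85
tcp_pos: [0.4427, -0.2676, 0.3119]
orientation: [3.141, 0.0, 1.701]
contact_force: [1.5, -0.5, 0.7]
finger_gap: 0.0278
finger_force: 0.0
```

```bash
python3 -c "
from h import *
a=[]
for c,(u,v) in dict(scene=(270,225),top=(310,200)).items():
    im=r.snapshot(c)[v-75:v+75,u-75:u+75,::-1]; a.append(cv2.resize(im,(400,400),interpolation=2))
cv2.imwrite('pics/end.png',np.hstack(a))
for t in ('vial','timer','hatch_front'): print(t,[(q['location'],q['p']) for q in r.pinpoint('top',t)[:2]])
go(0,0,0,0)"
```

```text
vial [([0.7656, -0.0316, 0.1209], 0.68)]
timer [([0.7221, 0.089, 0.1182], 0.66)]
hatch_front [([0.4678, 0.0013, 0.1283], 0.61)]
t 18.1 pos [ 0.4442 -0.2659  0.3116] rpy [ 3.141e+00 -1.000e-03  1.702e+00] q [ 0.99  0.39 -0.72  1.76  0.28  1.09  0.31] gap 0.027762127873864603 F [-0.4  1.1 -0.6]
move [ 321.4 -406.   311.4] [ 0.000e+00 -1.000e-03  1.702e+00]
```

View pics/end.png

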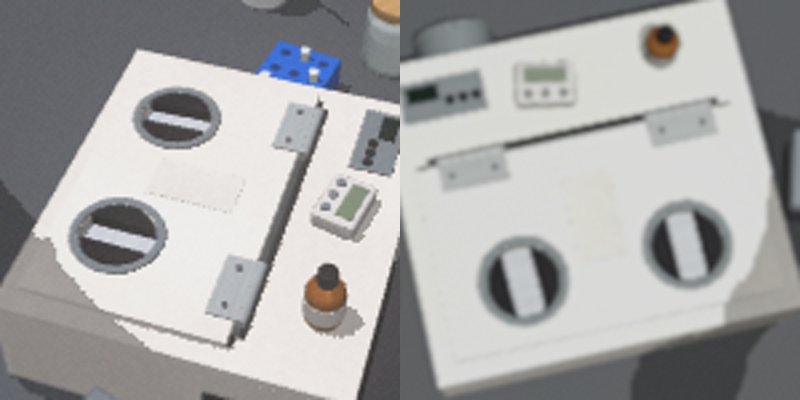

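Both slots, at (524,281) and (687,243), are parallel and square to the front edge. The hatch is flush, and the vial and timer have not moved.

```bash
python3 -c "
from workcell import r
print(r.close_job())"
```

```text
the job is handed in; nothing more can be done
None
```

Both latches are turned clockwise to their stops with the hatch shut flush, and the vial and timer stand where they were; the job was handed in at about 18 s.

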